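# Make room in the sauce tray and put the squeeze bottle back beside its twin

## Task

Put the squeeze bottle that stands out on the counter back into the bamboo tray, standing on the tray's floor right next to the other squeeze bottle like it, with all five standing upright in one row. The row has no free place, so slide its bottles apart, without lifting any of them out, one half up against each end wall with a firm push (10 to 20 newtons, no more, as it is glass), then let the bottle down gently into the gap and leave the other things on the counter alone.

Things in the scene. Friction and masses are not known exactly. Their poses are not given: they have to be found in the camera images.
- tray: Fixed bamboo trough for one row of bottles. Inside 282.5 mm long (its y axis), 62 mm wide (its x axis); floor 8 mm thick; long sides 32 mm high, end walls 65 mm high, all 9 mm thick. Origin: centre of its underside, on the counter; z up. Five bottles side by side leave 2.5 mm of play over its length. Its four stand in any order, 1 to 22 mm apart. The bottle may bear on it with at most 40 N as it is set down.
- end_left: Upright end wall of the tray on its +y side, 80 mm wide, 9 mm thick, 65 mm high, part of the tray. Origin: centre of its underside, 146 mm from the tray's along y. Bottles may be pressed sideways against an end wall, or against each other, with at most 25 N; a half of the row is firmly up against it when it bears on it with 6 N or more for 0.3 s.
- end_right: The same at the tray's -y end, origin 146 mm from the tray's.
- bottle_mid (a point): Squeeze bottle to put away, on the counter: round, 115 mm high, 0.2 to 0.45 kg. Body 56 mm across up to 58 mm above its foot, heel rounded (foot 52 mm across, full width from 3 mm up); shoulder to 61 mm; ribbed collar 40 mm across from 61 to 87 mm (hold it here); cone and 15 mm nozzle to 115 mm. Point: on its axis half-way up, 57.5 mm above its foot; z up.
- twin_mid (a point): The other squeeze bottle, same shape and size, at any of the four places in the tray. Point: on its axis half-way up, 57.5 mm above its foot. The four bottles in the tray weigh 0.2 to 0.45 kg each and slide on its floor with 0.6 to 1.8 N each.
- sauce_mid (a point): Glass sauce bottle in the tray: round, 105 mm high, body 56 mm across up to 57 mm, shoulder narrowing to a slim neck at 77 mm, cap 34 mm across from 77 to 105 mm. Point: on its axis half-way up, 52.5 mm above its foot.
- jar_mid (a point): Glass jar with a wide flat lid in the tray: round, 88 mm high, body 56 mm across up to 58 mm, lid 50 mm across from 61 to 88 mm. Point: on its axis half-way up, 44 mm above its foot.
- shaker_mid (a point): Glass shaker with a domed metal lid in the tray: round, 101 mm high, body 56 mm across up to 58 mm, lid 44 mm across from 61 to 85 mm, then the dome. Point: on its axis half-way up, 50.5 mm above its foot.
- soy: Bystander: tall soy sauce bottle, 72 mm across, 190 mm high. Origin: centre of its foot.
- bowl: Bystander: white bowl, 110 mm across, 45 mm high. Origin: centre of its foot.
- cap: Bystander: spare nozzle cap, 44 mm across, 52 mm high. Origin: centre of its foot.
Mind the look-alikes: they are no part of the job. Leave any red look-alike of the part that bears twin_mid alone.

How it is judged:
By the outcome, as a careful person would: the job done as asked, in the order asked, and still so for the second after the job is handed in, with the robot touching nothing.
It also fails if it takes over 72 s, if anything falls off the work surface, if the arm or the gripper's body presses on something with over 40 N, if the wrist force passes 120 N, or if a joint passes its speed limit or range.

## Robot

A 6-joint arm with a two-finger parallel gripper is mounted at the origin on the work surface. World frame = base frame: x ahead of the robot, y to its left, z up, the work surface at z = 0. Lengths are in m, angles in rad, forces in N, time in s.
With the tool pointing down it reaches from about 0.35 to 0.775 m from the base axis. Payload 5.5 kg.
Tool frame: the origin (TCP) lies between the finger pads; the fingertips stand 19 mm ahead of it and the grasp point (between the pads) is the TCP; z points along the fingers, x is the direction in which the jaws open and shut, and the axes are right-handed (so a half turn about z gives the same grasp; the last joint's range is limited). The gripper opens to 85 mm and grips with 20 to 120 N. Pads are 22 mm wide; open, the fingers measure 114 mm over their backs; the gripper's body (76 mm by 85 mm) begins 54 mm behind the grasp point. The pads swing forward as they close: fully open they stand 13 mm farther back than shut.
Start: joints at [-1.248, 0.313, 0.046, 1.304, 0, 1.431], TCP at [0.257, -0.515, 0.25] pointing down, gripper open.
Joint ranges: [-2.76, 2.76], [-0.86, 1.69], [-1.03, 1.26], [-2.2, 2.34], [-1.47, 1.5], [-3.14, 3.14]. Speed limits (rad/s): [2.57, 2.57, 3.14, 3.14, 3.14, 3.14].

## Interface

Orientations are given as a unit quaternion [w, x, y, z].
In Python, from workcell import env gives the robot as it stands. The module is installed in compiled form; this text tells all that it offers.
- The arm moves only by the tool carry_out, never from a script. Its argument "steps" is a list of rows, each a list of 7 numbers: the gripper command: -1 is shut, 1 is fully open, values between are in proportion, then the shift along the tool's x, y, z in m, then the turn, a rotation vector about the tool's x, y, z in rad. A call has 1 to 20 rows; each row shifts and turns the commanded pose from where the row before left it, along the tool's axes as they then stand; what a row does not reach is not made up. A row lasts 1/8 s, in which the tool goes at most 62.5 mm and 10.7 degrees, less where a joint would pass 70% of its speed; a pose out of reach is approached as far as the arm can. A call with a gripper value outside its range is refused whole. The fingers move at their own pace and stop on an object; "grip_force" is the grip in N (left out, the last holds). Time passes only in rows, so rows that do not move let the fingers close. It gives the time, the measured TCP pose, the force and the opening at its end, in the units of the state.
- env.get_state(): the state, without advancing time (a new reading comes with each control period).
- env.read_camera(name): name is "scene" or "top" or "wrist"; returns a dict with "color" (384x512x3 uint8, red, green, blue), "K" (3x3 intrinsics, pixels), "dist" ([k1, k2, p1, p2, k3] as OpenCV has them; the pictures are not rectified), "R" (3x3) and "t" (3): a world point X has camera coordinates R X + t. Camera axes: x right, y down, z forward; pixel columns grow to the right and rows downward; lengths in m; the calibration is good to about 2 mm. A picture is of the moment at which its call begins. There is no depth.
- env.hand_in(): hands the job in, once; it reports no verdict.
The state is a dict: "clock": time; "joint_pos": joint angles; "qvel": joint speeds; "tau": joint torques, N m; "tcp_pos": TCP position; "orientation": TCP orientation; "wrist_force": force on the tool from outside, world axes, zero at the start; "ft_torque": the same for the moment, N m; "finger_gap": finger opening in m.
Only numpy, scipy, OpenCV 4.12 (cv2) and the standard library are available. Lean on these libraries where they do the work, as an engineer would, in place of code of your own. Each camera call takes 0.05 s, during which the arm holds its last target. There are 200 camera calls.

## Working session

There is one attempt and no reset: what is moved stays moved. The work goes in short steps, Python scripts to look and compute and a tool call to move; the robot and the scene stay as the last step left them, time stands still between calls to the robot, and variables do not carry over. Pictures are saved under pics/ and viewed, about 8 in all and at most 12, crops included, and the job is handed in when it is done.

Besides the shell and the picture viewer there is one more tool, called after "Emit:" by a JSON object that holds its "name" and its "arguments", one argument or row to a line. carry_out: Moves the arm, as the interface text tells. Its arguments: {"type":"object","properties":{"steps":{"type":"array","items":{"type":"array","items":{"type":"number"}}},"grip_force":{"type":"number"}},"required":["steps"]}

```bash
mkdir -p pics; cat > h.py <<'E'
import numpy as np, cv2
from workcell import env
def cam(n,save=None):
    c=env.read_camera(n)
    if save: cv2.imwrite('pics/'+save,cv2.cvtColor(c['color'],cv2.COLOR_RGB2BGR))
    return c
def ray(c,uv):
    K,d,R,t=[np.array(c[k],float) for k in('K','dist','R','t')]
    p=cv2.undistortPoints(np.array([[uv]],float),K,d)[0,0]
    return -R.T@t, R.T@np.array([p[0],p[1],1])
def onz(c,uv,z):
    o,v=ray(c,uv); return o+v*(z-o[2])/v[2]
def proj(c,X):
    K,d,R,t=[np.array(c[k],float) for k in('K','dist','R','t')]
    return cv2.projectPoints(np.array([X],float),cv2.Rodrigues(R)[0],t,K,d)[0][0,0]
E
python3 - <<'E'
from h import *
ims=[cam(n,n+'0.png') for n in('scene','top')]
for c in ims: print(-np.array(c['R']).T@c['t'], np.array(c['R'])[2])
cv2.imwrite('pics/both.png',np.vstack([cv2.cvtColor(c['color'],cv2.COLOR_RGB2BGR) for c in ims])[:, :])
a=cv2.imread('pics/both.png');print(a.shape)
s=env.get_state();print(s)
E
```

```text
[ 1.09387162 -0.61147332  1.20628228] [-0.35948893  0.37671759 -0.85372804]
[ 0.50370038 -0.11585553  1.18028064] [ 0.11005812 -0.0031907  -0.99392003]
(768, 512, 3)
{'clock': 0.1, 'joint_pos': array([-1.24759528e+00,  3.13931849e-01,  4.50823991e-02,  1.30362841e+00,
       -1.11976194e-05,  1.43121832e+00]), 'qvel': array([-3.93191078e-04, -8.16156068e-04,  2.74056051e-03,  9.12329889e-05,
       -8.23748020e-04, -1.09370384e-03]), 'tau': array([ 1.45547754e-03, -4.81728101e+01,  2.99242973e+01,  1.27594001e-02,
       -2.07231778e-04, -7.60178693e-06]), 'tcp_pos': array([ 0.25655935, -0.51409633,  0.24949014]), 'orientation': array([-5.33195532e-04,  8.50422117e-01, -5.26100291e-01, -6.50092705e-04]), 'wrist_force': array([-0.31867515, -0.24212385,  0.03867437]), 'ft_torque': array([ 0.03379771,  0.01665741, -0.02685916]), 'finger_gap': 0.08551354505108963}
```

View pics/scene0.png

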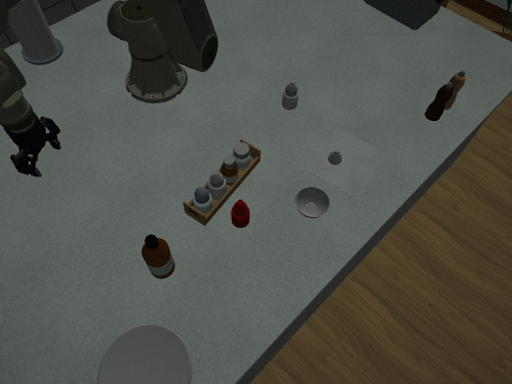

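View pics/top0.png

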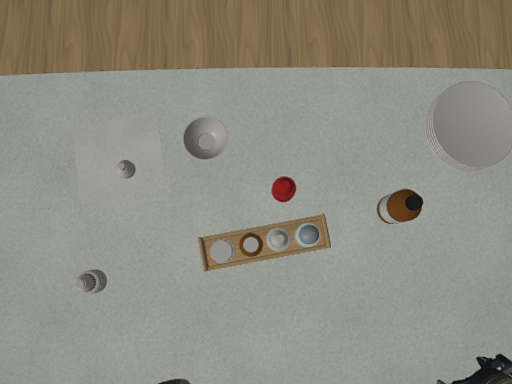

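The scene picture shows the tray around (222,182), with the upright bottles standing in it. The things that could be taken for the squeeze bottle are:
- white bottle: scene (290,97), top (90,281)
- small cap on a mat: scene (335,157), top (126,169)
- red look-alike: scene (240,213), top (284,189)
- dark and tan bottles: scene (440,100)

The white bottle fits the description, so I'll check it and the tray in one close crop.

```bash
python3 - <<'E'
from h import *
a=cv2.imread('pics/top0.png');b=cv2.imread('pics/scene0.png')
r=lambda im,x,y,w,h,W,H:cv2.resize(im[y:y+h,x:x+w],(W,H),interpolation=cv2.INTER_CUBIC)
o=np.zeros((600,800,3),np.uint8)
o[:260,:560]=r(a,195,205,140,65,560,260)
o[:240,560:800]=r(a,70,260,48,48,240,240)
o[260:600,:400]=r(b,178,135,100,85,400,340)
o[260:600,400:640]=r(b,270,70,48,68,240,340)
o[260:500,640:800]=r(b,320,140,32,48,160,240)
cv2.imwrite('pics/crop.png',o)
E
```

```text
(no output)
```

View pics/crop.png

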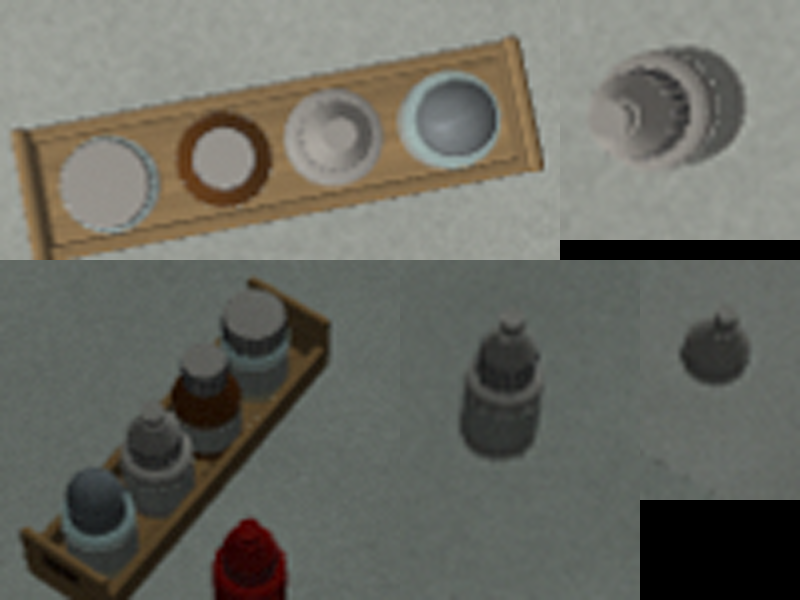

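The crop confirms the white ribbed-collar bottle with a nozzle, at top (90,281), as the target. The thing on the mat is the spare cap. In the top view the tray holds, from left to right: jar, sauce, twin, shaker. The 2+2 split therefore puts the gap between sauce and twin.

```bash
python3 - <<'E'
from h import *
t=cam('top');s=cam('scene')
f=lambda x,y:(195+x/4-.4,205+y/4-.4)
g=lambda x,y:(178+x/4-.4,135+(y-260)/4-.4)
P={}
for n,uv,z in [('jar lid',f(104,184),.088),('sauce cap',f(224,158),.105),('twin noz',f(341,132),.115),('twin shoulder',f(333,137),.058),('shaker dome',f(456,119),.093),('shaker body',f(449,120),.058)]:
    P[n]=onz(t,uv,z);print(n,P[n].round(4))
for n,uv,z in [('jar lid',g(254,312),.088),('sauce cap',g(204,352),.105),('twin noz',g(153,408),.115),]:
    print('scene',n,onz(s,uv,z).round(4))
for n,uv in [('LT',f(12,130)),('RT',f(513,38)),('RB',f(543,168))]: print(n,onz(t,uv,.065).round(4))
b=lambda x,y:(70+(x-560)/5-.4,260+y/5-.4)
print('bottle noz top',onz(t,b(612,113),.115),'shoulder',onz(t,b(657,109),.058))
print('scene noz',onz(s,(270+(512-400)/5-.4,70+(322-260)/5-.4),.115), 'shoulder', onz(s,(270+(505-400)/5-.4,70+(385-260)/5-.4),.058))
E
```

```text
jar lid [ 0.5039 -0.0404  0.088 ]
sauce cap [ 0.5174 -0.1083  0.105 ]
twin noz [ 0.5307 -0.173   0.115 ]
twin shoulder [ 0.5293 -0.1713  0.058 ]
shaker dome [ 0.5375 -0.2391  0.093 ]
shaker body [ 0.5381 -0.239   0.058 ]
scene jar lid [ 0.4983 -0.0385  0.088 ]
scene sauce cap [ 0.5077 -0.1016  0.105 ]
scene twin noz [ 0.5234 -0.1689  0.115 ]
LT [0.5356 0.0141 0.065 ]
RT [ 0.5848 -0.2766  0.065 ]
RB [ 0.5093 -0.292   0.065 ]
bottle noz top [0.43647041 0.27173268 0.115     ] shoulder [0.43476443 0.27078222 0.058     ]
scene noz [0.43582483 0.26833877 0.115     ] shoulder [0.43910234 0.26544054 0.058     ]
```

Emit:
{"name": "carry_out", "arguments": {
  "steps": [
    [1,-0.027,-0.05,0,0,0,0],
    [1,-0.027,-0.05,0,0,0,0],
    [1,-0.027,-0.05,0,0,0,0],
    [1,-0.027,-0.05,0,0,0,0],
    [1,-0.027,-0.05,0,0,0,0],
    [1,-0.027,-0.05,0,0,0,0],
    [1,-0.027,-0.05,0,0,0,0],
    [1,-0.027,-0.05,0,0,0,0],
    [1,0,0,0,0,0,-0.18],
    [1,0,0,0,0,0,-0.18],
    [1,0,0,0,0,0,-0.18],
    [1,0,0,0,0,0,-0.18],
    [1,0,0,0,0,0,-0.18],
    [1,0,0,0,0,0,-0.18],
    [1,0,0,0,0,0,-0.18],
    [1,0,0,0,0,0,0],
    [1,0,0,0,0,0,0]
  ]
}}

```text
clock: 2.33
tcp_pos: [0.5181, -0.1427, 0.2502]
orientation: [-0.0, 0.997, 0.074, -0.0]
wrist_force: [-0.8, -0.3, 0.0]
finger_gap: 0.0855
```

```bash
cat >> h.py <<'E'
from scipy.spatial.transform import Rotation as Ro
def tool():
    s=env.get_state(); q=s['orientation']; R=Ro.from_quat([q[1],q[2],q[3],q[0]]).as_matrix()
    return s,R
def go(X,yaw):
    "tool-frame shift to world X (first), then rotvec to down pose with tool x at yaw (deg)"
    s,R=tool(); y=np.deg2rad(yaw); x=np.array([np.cos(y),np.sin(y),0]); z=np.array([0,0,-1.]); T=np.c_[x,np.cross(z,x),z]
    return s['clock'],s['tcp_pos'].round(4),'yaw %.2f'%np.rad2deg(np.arctan2(R[1,0],R[0,0])),'shift',(R.T@(np.array(X)-s['tcp_pos'])).round(4),'shift after turn',(T.T@(np.array(X)-s['tcp_pos'])).round(4),'turn',Ro.from_matrix(R.T@T).as_rotvec().round(4),'F',s['wrist_force'].round(2),'gap',round(s['finger_gap'],4)
E
python3 - <<'E'
from h import *
print(go([.5235,-.1395,.25],9.8)); c=cam('wrist','w1.png'); print(-np.array(c['R']).T@c['t'],np.array(c['R']).round(3))
cv2.imwrite('pics/w1b.png',cv2.resize(cv2.imread('pics/w1.png'),(800,600)))
print(env.get_state()['joint_pos'])
E
```

```text
(2.325, array([ 0.5181, -0.1427,  0.2502]), 'yaw 8.54', 'shift', array([ 0.0058, -0.0023,  0.0002]), 'shift after turn', array([ 0.0058, -0.0022,  0.0002]), 'turn', array([-0.    ,  0.0002, -0.022 ]), 'F', array([-0.77, -0.35,  0.02]), 'gap', 0.0855)
[ 0.50947362 -0.07776625  0.3732232 ] [[ 0.989  0.149 -0.001]
 [ 0.145 -0.955  0.258]
 [ 0.037 -0.255 -0.966]]
[-4.18072055e-01  2.40280324e-01 -5.24127388e-02  1.27830783e+00
 -7.24764874e-05  1.00310980e+00]
```

View pics/w1b.png

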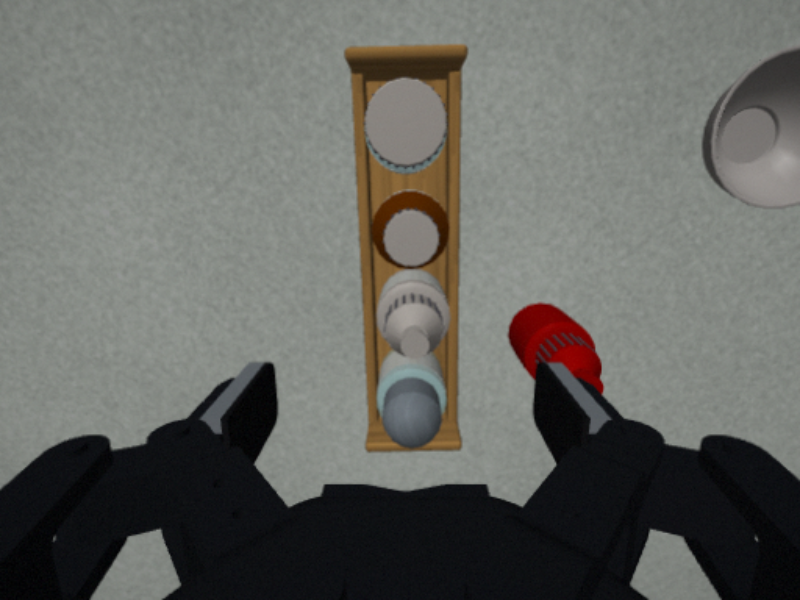

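The wrist view shows the jar lid at (406,122), sauce cap (411,238), twin nozzle (414,345) and shaker dome (412,412). The tray's end-wall tops are at y≈47 and y≈449, and the red look-alike, which I'm leaving alone, is at (555,345).

```bash
python3 - <<'E'
from h import *
c=cam('wrist'); f=lambda x,y:(x*.64-.18,y*.64-.18)
for n,uv,z in [('jar',(406,122),.096),('sauce',(411,238),.113),('twin',(414,345),.123),('shaker ring c',(411,404),.066),('farL',(345,48),.065),('farR',(467,46),.065),('nearL',(366,449),.065),('nearR',(461,449),.065),('redtop',(575,362),.087),('redbody',(540,325),.058)]:
    print(n,onz(c,f(*uv),z).round(4))
a=cv2.imread('pics/top0.png');h=cv2.cvtColor(a,cv2.COLOR_BGR2HSV)
m=((h[...,0]<8)|(h[...,0]>172))&(h[...,1]>180)&(h[...,2]>60); ys,xs=np.where(m[150:215,250:310]); print(xs.mean()+250,ys.mean()+150,np.ptp(xs)); t=cam('top'); print('red',onz(t,(xs.mean()+250,ys.mean()+150),.06))
for n,uv,z in [('jar',(221,251),.096),('sauce',(250.6,244.1),.113),('twin',(279.9,237.6),.123),('shaker',(306.9,234.6),.066)]: print('top',n,onz(t,uv,z).round(4))
E
```

```text
jar [ 0.5043 -0.0421  0.096 ]
sauce [ 0.5175 -0.1084  0.113 ]
twin [ 0.5292 -0.1727  0.123 ]
shaker ring c [ 0.5391 -0.2441  0.066 ]
farL [ 0.4584 -0.0005  0.065 ]
farR [0.5356 0.0124 0.065 ]
nearL [ 0.5089 -0.2906  0.065 ]
nearR [ 0.586  -0.2788  0.065 ]
redtop [ 0.6484 -0.1818  0.087 ]
redbody [ 0.6282 -0.1664  0.058 ]
283.43163538873995 188.6407506702413 23
red [ 0.64620875 -0.18652581  0.06      ]
top jar [ 0.503  -0.0418  0.096 ]
top sauce [ 0.5173 -0.1083  0.113 ]
top twin [ 0.5304 -0.1726  0.123 ]
top shaker [ 0.5378 -0.2382  0.066 ]
```

Emit:
{"name": "carry_out", "arguments": {
  "steps": [
    [0.4,0,0,0,0,0,-0.022],
    [0.4,0.0053,-0.034,0,0,0,0],
    [0.4,0,0,0.036,0,0,0],
    [0.4,0,0,0.036,0,0,0],
    [0.4,0,0,0.036,0,0,0],
    [0.4,0,0,0.025,0,0,0],
    [0.4,0,0,0.012,0,0,0],
    [0.4,0,0,0,0,0,0],
    [-1,0,0,0,0,0,0],
    [-1,0,0,0,0,0,0],
    [-1,0,0,0,0,0,0],
    [-1,0,0,0,0,0,0],
    [-1,0,0,0,0,0,0],
    [-1,0,0,0,0,0,0]
  ],
  "grip_force": 25
}}

```text
clock: 4.22
tcp_pos: [0.5182, -0.1087, 0.1066]
orientation: [0.001, 0.996, 0.087, 0.001]
wrist_force: [-1.8, -1.0, 6.6]
finger_gap: 0.0331
```

Emit:
{"name": "carry_out", "arguments": {
  "steps": [
    [-1,0,0,-0.001,0,0,0],
    [-1,0,-0.002,0,0,0,0],
    [-1,0,-0.002,0,0,0,0],
    [-1,0,-0.002,0,0,0,0],
    [-1,0,-0.002,0,0,0,0],
    [-1,0,-0.002,0,0,0,0],
    [-1,0,-0.001,0,0,0,0],
    [-1,0,0,0,0,0,0]
  ]
}}

```text
clock: 5.22
tcp_pos: [0.5159, -0.0974, 0.1066]
orientation: [0.0, 0.996, 0.087, 0.0]
wrist_force: [0.4, -2.3, 5.1]
finger_gap: 0.0335
```

Emit:
{"name": "carry_out", "arguments": {
  "steps": [
    [0.4,0,0,0,0,0,0],
    [0.4,0,0,0,0,0,0],
    [0.4,0,0,0,0,0,0],
    [0.4,0,0,-0.03,0,0,0],
    [0.4,0,0,-0.03,0,0,0],
    [0.4,0,0.04,0,0,0,0],
    [0.4,0.0005,0.0365,0,0,0,0],
    [0.4,0,0,0,0,0,0],
    [0.4,0,0,0.03,0,0,0],
    [0.4,0,0,0.03,0,0,0],
    [0.4,0,0,0.0125,0,0,0],
    [0.4,0,0,0,0,0,0],
    [-1,0,0,0,0,0,0],
    [-1,0,0,0,0,0,0],
    [-1,0,0,0,0,0,0],
    [-1,0,0,0,0,0,0],
    [-1,0,0,0,0,0,0]
  ]
}}

```text
clock: 7.35
tcp_pos: [0.53, -0.1731, 0.095]
orientation: [0.001, 0.996, 0.087, 0.001]
wrist_force: [-1.1, 0.6, 5.2]
finger_gap: 0.0388
```

Emit:
{"name": "carry_out", "arguments": {
  "steps": [
    [-1,0,0,-0.001,0,0,0],
    [-1,0,0.002,0,0,0,0],
    [-1,0,0.002,0,0,0,0],
    [-1,0,0.002,0,0,0,0],
    [-1,0,0.002,0,0,0,0],
    [-1,0,0.002,0,0,0,0],
    [-1,0,0,0,0,0,0],
    [0.4,0,0,0,0,0,0],
    [0.4,0,0,0,0,0,0],
    [0.4,0,0,0,0,0,0],
    [0.4,0,0,-0.04,0,0,0],
    [0.4,0,0,-0.04,0,0,0],
    [0.4,0,0,-0.02,0,0,0],
    [-1,0,-0.04,0,0,0,0],
    [-1,0,-0.01,0,0,0,0],
    [-1,0,0,0,0,0,0]
  ]
}}

```text
clock: 9.35
tcp_pos: [0.5224, -0.1329, 0.1947]
orientation: [0.0, 0.996, 0.088, -0.0]
wrist_force: [0.3, -0.8, 0.4]
finger_gap: 0.0052
```

```bash
python3 - <<'E'
from h import *
print(go([.5235,-.1395,.2],9.8)); c=cam('wrist','w2.png');
cv2.imwrite('pics/w2b.png',cv2.resize(cv2.imread('pics/w2.png'),(800,600)))
E
```

```text
(9.35, array([ 0.5224, -0.1329,  0.1947]), 'yaw 10.05', 'shift', array([-0.0001,  0.0067, -0.0053]), 'shift after turn', array([-0.    ,  0.0067, -0.0053]), 'turn', array([0.0003, 0.0002, 0.0043]), 'F', array([ 0.33, -0.81,  0.41]), 'gap', 0.0052)
```

View pics/w2b.png

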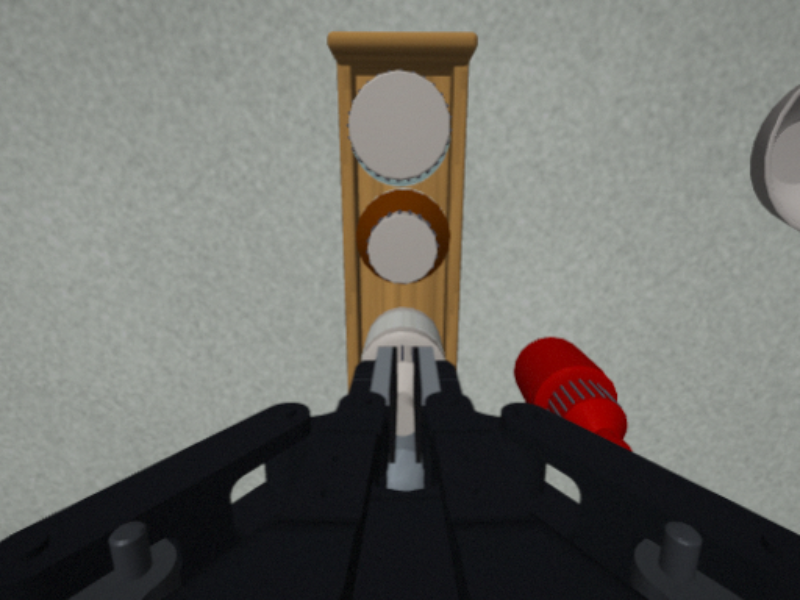

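The picture shows sauce and twin drawn apart with bare tray floor between them, about 31 mm of gap. Next I'll lower the closed fingers into it.

Emit:
{"name": "carry_out", "arguments": {
  "steps": [
    [-1,-0.0003,0.007,0,0,0,0.004],
    [-1,0,0,0.03,0,0,0],
    [-1,0,0,0.03,0,0,0],
    [-1,0,0,0.03,0,0,0],
    [-1,0,0,0.02,0,0,0],
    [-1,0,0,0.012,0,0,0],
    [-1,0,0,0,0,0,0],
    [-1,0,0,0,0,0,0]
  ]
}}

```text
clock: 10.4
tcp_pos: [0.524, -0.1408, 0.0735]
orientation: [0.0, 0.996, 0.085, 0.001]
wrist_force: [-0.2, 0.1, 0.4]
finger_gap: 0.0004
```

```bash
python3 - <<'E'
from h import *
print(go([.5235,-.1395,.2],9.8)[:3],env.get_state()['wrist_force'].round(2))
c=cam('wrist','w3.png')
E
```

```text
(10.4, array([ 0.524 , -0.1408,  0.0735]), 'yaw 9.72') [-0.16  0.14  0.43]
```

Emit:
{"name": "carry_out", "arguments": {
  "steps": [
    [-1,0,-0.003,0,0,0,0],
    [-1,0,-0.002,0,0,0,0],
    [-1,0,-0.002,0,0,0,0],
    [-1,0,-0.002,0,0,0,0],
    [-1,0,-0.002,0,0,0,0],
    [-1,0,-0.002,0,0,0,0],
    [-1,0,-0.002,0,0,0,0],
    [-1,0,0,0,0,0,0]
  ]
}}

```text
clock: 11.45
tcp_pos: [0.5207, -0.1251, 0.0727]
orientation: [-0.0, 0.996, 0.085, -0.0]
wrist_force: [0.8, -3.2, 2.2]
finger_gap: -0.0
```

Emit:
{"name": "carry_out", "arguments": {
  "steps": [
    [-1,0,-0.001,0,0,0,0],
    [-1,0,-0.001,0,0,0,0],
    [-1,0,-0.001,0,0,0,0],
    [-1,0,0,0,0,0,0]
  ]
}}

```text
clock: 11.95
tcp_pos: [0.5202, -0.1223, 0.0727]
orientation: [-0.0, 0.996, 0.085, -0.0]
wrist_force: [1.5, -3.8, 1.6]
finger_gap: 0.0
```

Emit:
{"name": "carry_out", "arguments": {
  "steps": [
    [-1,0,-0.001,0,0,0,0],
    [-1,0,-0.001,0,0,0,0],
    [-1,0,0,0,0,0,0]
  ]
}}

```text
clock: 12.32
tcp_pos: [0.5204, -0.1217, 0.0729]
orientation: [0.001, 0.996, 0.085, 0.0]
wrist_force: [1.0, -8.2, -0.5]
finger_gap: -0.0
```

Emit:
{"name": "carry_out", "arguments": {
  "steps": [
    [-1,0,-0.001,0,0,0,0],
    [-1,0,-0.0007,0,0,0,0],
    [-1,0,0,0,0,0,0]
  ]
}}

```text
clock: 12.7
tcp_pos: [0.5209, -0.1214, 0.0732]
orientation: [0.003, 0.996, 0.084, 0.001]
wrist_force: [2.0, -12.2, -1.2]
finger_gap: 0.0004
```

Emit:
{"name": "carry_out", "arguments": {
  "steps": [
    [-1,0,-0.0008,0,0,0,0],
    [-1,0,0,0,0,0,0],
    [-1,0,0,0,0,0,0],
    [-1,0,0,0,0,0,0],
    [-1,0,0,0,0,0,0],
    [-1,0,0,0,0,0,0]
  ]
}}

```text
clock: 13.45
tcp_pos: [0.5211, -0.1213, 0.0734]
orientation: [0.003, 0.996, 0.084, 0.001]
wrist_force: [2.5, -12.8, -0.8]
finger_gap: 0.0002
```

Emit:
{"name": "carry_out", "arguments": {
  "steps": [
    [-1,0,0.002,0,0,0,0],
    [-1,0,0.004,0,0,0,0],
    [-1,0,0.006,0,0,0,0],
    [-1,0,0.006,0,0,0,0],
    [-1,0,0.004,0,0,0,0],
    [-1,0,0.002,0,0,0,0],
    [-1,0,0.002,0,0,0,0],
    [-1,0,0.002,0,0,0,0],
    [-1,0,0.002,0,0,0,0],
    [-1,0,0.002,0,0,0,0],
    [-1,0,0.002,0,0,0,0],
    [-1,0,0,0,0,0,0]
  ]
}}

```text
clock: 14.95
tcp_pos: [0.5253, -0.1516, 0.0728]
orientation: [-0.0, 0.996, 0.085, -0.0]
wrist_force: [-1.7, 2.8, 0.4]
finger_gap: 0.0001
```

Emit:
{"name": "carry_out", "arguments": {
  "steps": [
    [-1,0,0.001,0,0,0,0],
    [-1,0,0.001,0,0,0,0],
    [-1,0,0.001,0,0,0,0],
    [-1,0,0.001,0,0,0,0],
    [-1,0,0.001,0,0,0,0],
    [-1,0,0,0,0,0,0]
  ]
}}

```text
clock: 15.7
tcp_pos: [0.5262, -0.1567, 0.0728]
orientation: [0.0, 0.996, 0.085, 0.0]
wrist_force: [-0.8, 2.6, 0.9]
finger_gap: 0.0005
```

Emit:
{"name": "carry_out", "arguments": {
  "steps": [
    [-1,0,0.001,0,0,0,0],
    [-1,0,0.001,0,0,0,0],
    [-1,0,0.001,0,0,0,0],
    [-1,0,0,0,0,0,0]
  ]
}}

```text
clock: 16.2
tcp_pos: [0.5264, -0.1585, 0.0728]
orientation: [-0.001, 0.996, 0.085, -0.0]
wrist_force: [0.6, 6.4, 2.3]
finger_gap: -0.0002
```

Emit:
{"name": "carry_out", "arguments": {
  "steps": [
    [-1,0,0.001,0,0,0,0],
    [-1,0,0.001,0,0,0,0],
    [-1,0,0.0005,0,0,0,0],
    [-1,0,0,0,0,0,0],
    [-1,0,0,0,0,0,0]
  ]
}}

```text
clock: 16.82
tcp_pos: [0.5263, -0.1587, 0.0728]
orientation: [-0.003, 0.996, 0.086, -0.0]
wrist_force: [-1.5, 14.2, 5.5]
finger_gap: 0.0001
```

Emit:
{"name": "carry_out", "arguments": {
  "steps": [
    [-1,0,0,0,0,0,0],
    [-1,0,0,0,0,0,0],
    [-1,0,-0.003,0,0,0,0],
    [-1,0,-0.01,0,0,0,0],
    [-1,0,-0.01,0,0,0,0],
    [-1,0,0,-0.03,0,0,0],
    [-1,0,0,-0.05,0,0,0],
    [-1,0,0,-0.05,0,0,0],
    [-1,0,0,-0.047,0,0,0],
    [1,-0.002,-0.0524,0,0,0,0],
    [1,-0.002,-0.0524,0,0,0,0],
    [1,-0.002,-0.0524,0,0,0,0],
    [1,-0.002,-0.0524,0,0,0,0],
    [1,-0.002,-0.0524,0,0,0,0],
    [1,-0.002,-0.0524,0,0,0,0],
    [1,-0.002,-0.0524,0,0,0,0],
    [1,-0.002,-0.052,0,0,0,0],
    [1,0,0,0,0,0,0],
    [1,0,0,0,0,0,0]
  ]
}}

```text
clock: 19.2
tcp_pos: [0.4363, 0.2708, 0.2497]
orientation: [0.0, 0.996, 0.085, 0.0]
wrist_force: [-0.5, 0.1, 0.6]
finger_gap: 0.0857
```

```bash
python3 - <<'E'
from h import *
print(go([.4355,.27,.25],9.8)); c=cam('wrist','w4.png'); t=cam('top','top4.png')
o=np.zeros((600,800,3),np.uint8)
o[:384,:512]=cv2.imread('pics/w4.png'); o[390:590,:800][:, :560]=cv2.resize(cv2.imread('pics/top4.png')[210:275,192:339][:, :],(560,200),interpolation=cv2.INTER_CUBIC)
cv2.imwrite('pics/w4b.png',o)
E
```

```text
(19.2, array([0.4363, 0.2708, 0.2497]), 'yaw 9.79', 'shift', array([-0.0009,  0.0006, -0.0003]), 'shift after turn', array([-0.0009,  0.0006, -0.0003]), 'turn', array([ 0.0008, -0.    , -0.0001]), 'F', array([-0.53,  0.12,  0.57]), 'gap', 0.0857)
```

View pics/w4b.png

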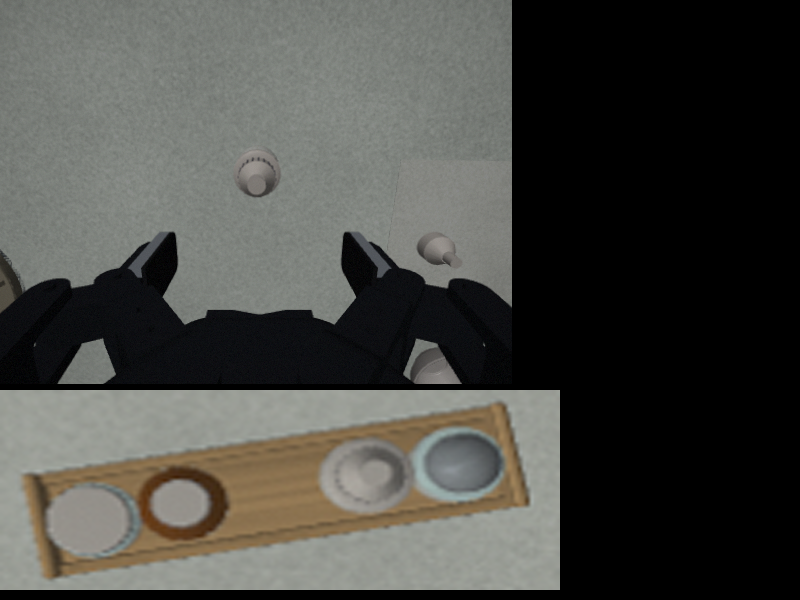

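In the wrist view (upper left), the bottle's nozzle is at (257,184). In the top view, both halves stand upright against the end walls with a clear gap between sauce (180,503) and twin (377,474).

```bash
python3 - <<'E'
from h import *
c=cam('wrist');t=cam('top')
B=onz(c,(257,184),.115);print('nozzle',B,'collar',onz(c,(257,166),.087), 'shoulder', onz(c,(257,172),.058))
f=lambda x,y:(192+x/560*147-.4,210+(y-390)/200*65-.4)
P={n:onz(t,f(*uv),z) for n,uv,z in [('jar',(91,519),.096),('sauce',(180,503),.113),('twin',(377,474),.123),('shk',(460,464),.09)]}
print({k:v.round(4) for k,v in P.items()}, (P['sauce']+P['twin'])[:2]/2, np.linalg.norm((P['sauce']-P['twin'])[:2]))
print(go([B[0],B[1],.25],9.8)[4])
E
```

```text
nozzle [0.43508901 0.27304338 0.115     ] collar [0.43273294 0.2856028  0.087     ] shoulder [0.43451483 0.27364221 0.058     ]
{'jar': array([ 0.502 , -0.0295,  0.096 ]), 'sauce': array([ 0.5128, -0.0824,  0.113 ]), 'twin': array([ 0.5316, -0.196 ,  0.123 ]), 'shk': array([ 0.539, -0.248,  0.09 ])} [ 0.52221159 -0.13921077] 0.11515777113434933
[-0.0013 -0.0036 -0.0002]
```

Emit:
{"name": "carry_out", "arguments": {
  "steps": [
    [0.4,-0.0013,-0.0036,0,0,0,-0.1745],
    [0.4,0,0,0,0,0,-0.1745],
    [0.4,0,0,0,0,0,-0.1745],
    [0.4,0,0,0,0,0,-0.1745],
    [0.4,0,0,0.02,0,0,-0.1745],
    [0.4,0,0,0.02,0,0,-0.1745],
    [0.4,0,0,0.02,0,0,-0.1745],
    [0.4,0,0,0.02,0,0,-0.1745],
    [0.4,0,0,0.02,0,0,-0.1745],
    [0.4,0,0,0.03,0,0,0],
    [0.4,0,0,0.02,0,0,0],
    [0.4,0,0,0.0155,0,0,0],
    [0.4,0,0,0,0,0,0],
    [-1,0,0,0,0,0,0],
    [-1,0,0,0,0,0,0],
    [-1,0,0,0,0,0,0],
    [-1,0,0,0,0,0,0],
    [-1,0,0,0,0,0,0]
  ],
  "grip_force": 20
}}

```text
clock: 21.65
tcp_pos: [0.4355, 0.274, 0.0852]
orientation: [0.001, 0.645, 0.764, 0.001]
wrist_force: [-0.5, -3.9, 5.8]
finger_gap: 0.0396
```

```bash
python3 - <<'E'
from h import *
print(go([.435,.273,.0835],99.8))
E
```

```text
(21.65, array([0.4355, 0.274 , 0.0852]), 'yaw 99.71', 'shift', array([-0.0009, -0.0007,  0.0017]), 'shift after turn', array([-0.0009, -0.0007,  0.0017]), 'turn', array([ 0.002 ,  0.0006, -0.0016]), 'F', array([-0.52, -3.86,  5.78]), 'gap', 0.0396)
```

Emit:
{"name": "carry_out", "arguments": {
  "steps": [
    [0.4,0,0,0,0,0,0],
    [0.4,0,0,0,0,0,0],
    [0.4,0,0,0,0,0,0],
    [0.4,0,0,0,0,0,0.1745],
    [0.4,0,0,0,0,0,0.1745],
    [0.4,0,0,0,0,0,0.1745],
    [0.4,0,0,0,0,0,0.1745],
    [0.4,0,0,0,0,0,0.1745],
    [0.4,0,0,0,0,0,0.1745],
    [0.4,0,0,0,0,0,0.1745],
    [0.4,0,0,0,0,0,0.1745],
    [0.4,0,0,0,0,0,0.1745],
    [0.4,0,0,0,0,0,0],
    [0.4,0,0,0,0,0,0]
  ]
}}

```text
clock: 23.4
tcp_pos: [0.4346, 0.2741, 0.0842]
orientation: [0.0, 0.996, 0.086, -0.0]
wrist_force: [-0.3, -0.6, 0.0]
finger_gap: 0.06
```

```bash
python3 - <<'E'
from h import *
print(go([.4355,.274,.0835],9.8))
E
```

```text
(23.4, array([0.4346, 0.2741, 0.0842]), 'yaw 9.91', 'shift', array([0.0009, 0.0003, 0.0007]), 'shift after turn', array([0.0009, 0.0003, 0.0007]), 'turn', array([0.    , 0.0002, 0.0019]), 'F', array([-0.3 , -0.63,  0.05]), 'gap', 0.06)
```

Emit:
{"name": "carry_out", "arguments": {
  "steps": [
    [0.4,0.0005,0.0003,0,0,0,0.0019],
    [-1,0,0,0,0,0,0],
    [-1,0,0,0,0,0,0],
    [-1,0,0,0,0,0,0],
    [-1,0,0,0,0,0,0],
    [-1,0,0,0,0,0,0],
    [-1,0,0,-0.03,0,0,0],
    [-1,0,0,-0.05,0,0,0],
    [-1,0,0,-0.05,0,0,0],
    [-1,0,0,-0.036,0,0,0],
    [-1,0,0,0,0,0,0],
    [-1,0,0,0,0,0,0]
  ],
  "grip_force": 45
}}

```text
clock: 24.9
tcp_pos: [0.4346, 0.2735, 0.2483]
orientation: [0.001, 0.996, 0.084, -0.001]
wrist_force: [0.3, 0.9, -3.8]
finger_gap: 0.0381
```

```bash
python3 - <<'E'
from h import *
print(go([.5223,-.1399,.25],9.8))
c=cam('wrist','w5.png')
g=cv2.cvtColor(cv2.imread('pics/w5.png'),cv2.COLOR_BGR2GRAY)
s=env.get_state();R=tool()[1]
for z in(.115-.0842,): print(proj(c,s['tcp_pos']+[0,0,z]))
cv2.imwrite('pics/w5b.png',cv2.resize(cv2.imread('pics/w5.png')[200:384,130:386],(768,552),interpolation=cv2.INTER_CUBIC))
E
```

```text
(24.9, array([0.4346, 0.2735, 0.2483]), 'yaw 9.62', 'shift', array([ 0.0173,  0.4223, -0.0014]), 'shift after turn', array([ 0.016 ,  0.4223, -0.0017]), 'turn', array([ 0.0008,  0.0025, -0.0031]), 'F', array([ 0.29,  0.93, -3.8 ]), 'gap', 0.0381)
[255.25185826 292.48827851]
```

View pics/w5b.png

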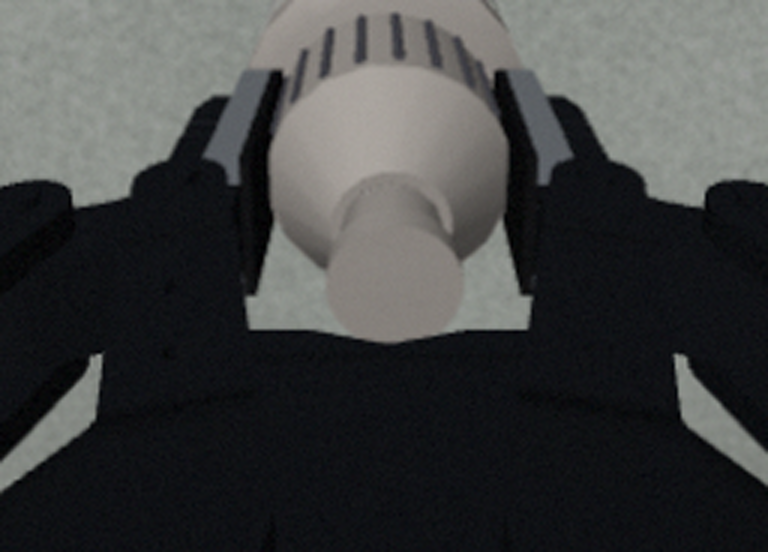

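Emit:
{"name": "carry_out", "arguments": {
  "steps": [
    [-1,0.002,0.03,0,0,0,-0.003],
    [-1,0.002,0.05,0,0,0,0],
    [-1,0.002,0.055,0,0,0,0],
    [-1,0.002,0.055,0,0,0,0],
    [-1,0.002,0.055,0,0,0,0],
    [-1,0.002,0.055,0,0,0,0],
    [-1,0.002,0.05,0,0,0,0],
    [-1,0.002,0.04,0,0,0,0],
    [-1,0,0.022,0,0,0,0],
    [-1,0,0.01,0,0,0,0],
    [-1,0,0,0,0,0,0],
    [-1,0,0,0,0,0,0],
    [-1,0,0,0,0,0,0]
  ]
}}

```text
clock: 26.58
tcp_pos: [0.5227, -0.1381, 0.2505]
orientation: [0.0, 0.996, 0.086, 0.0]
wrist_force: [-0.3, -0.3, -4.9]
finger_gap: 0.0385
```

```bash
python3 - <<'E'
from h import *
print(go([.5223,-.1399,.15],9.8))
E
```

```text
(26.575, array([ 0.5227, -0.1381,  0.2505]), 'yaw 9.90', 'shift', array([-0.0007,  0.0017,  0.1005]), 'shift after turn', array([-0.0007,  0.0017,  0.1005]), 'turn', array([ 0.    , -0.0002,  0.0017]), 'F', array([-0.33, -0.31, -4.9 ]), 'gap', 0.0385)
```

Emit:
{"name": "carry_out", "arguments": {
  "steps": [
    [-1,-0.0007,0.0017,0,0,0,0.0015],
    [-1,0,0,0.025,0,0,0],
    [-1,0,0,0.03,0,0,0],
    [-1,0,0,0.025,0,0,0],
    [-1,0,0,0.012,0,0,0],
    [-1,0,0,0,0,0,0],
    [-1,0,0,0,0,0,0]
  ]
}}

```text
clock: 27.45
tcp_pos: [0.5231, -0.1413, 0.1594]
orientation: [0.0, 0.996, 0.085, 0.001]
wrist_force: [0.6, 0.2, -3.8]
finger_gap: 0.0386
```

```bash
python3 - <<'E'
from h import *
print(go([.5223,-.1399,.15],9.8))
w=cam('wrist','w6.png');s=cam('scene','s6.png')
o=np.zeros((600,800,3),np.uint8)
o[:384,:512]=cv2.imread('pics/w6.png')
b=cv2.imread('pics/s6.png')[125:225,175:275]; o[:288,512:]=cv2.resize(b,(288,288),interpolation=cv2.INTER_CUBIC)
cv2.imwrite('pics/w6b.png',o)
E
```

```text
(27.45, array([ 0.5231, -0.1413,  0.1594]), 'yaw 9.72', 'shift', array([-0.0006, -0.0015,  0.0094]), 'shift after turn', array([-0.0006, -0.0015,  0.0094]), 'turn', array([ 0.0011, -0.0016, -0.0013]), 'F', array([ 0.62,  0.17, -3.83]), 'gap', 0.0386)
```

View pics/w6b.png

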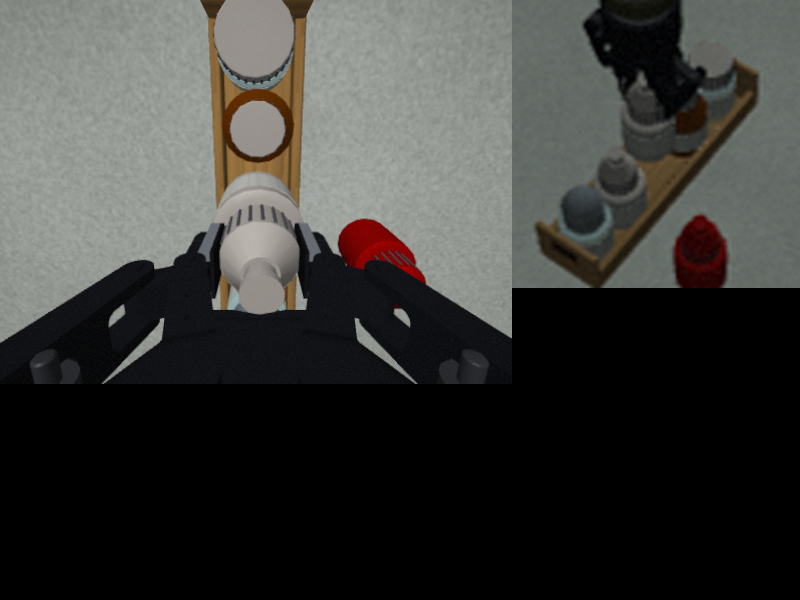

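The wrist view shows the held bottle hanging upright between the pads. Sauce's cap is at (257,129), and the row is aligned left to right. I'll average the pose and check the offset to sauce.

```bash
python3 - <<'E'
from h import *
p=[]
for i in range(6):
    p.append(env.get_state()['tcp_pos']); c=cam('wrist')
print(np.array(p).round(4)); m=np.mean(p,0)
S=onz(c,(257.3,128.5),.113); u=np.array([-.171,.985])
print('sauce',S,'gap centre', S[:2]-u*.0572, 'mean tcp',m)
print(go([.5223,-.1399,.15],9.8)[4:8])
E
```

```text
[[ 0.5232 -0.1414  0.1595]
 [ 0.5231 -0.1413  0.1594]
 [ 0.5229 -0.1413  0.1592]
 [ 0.5228 -0.1412  0.159 ]
 [ 0.5226 -0.1412  0.1588]
 [ 0.5225 -0.1411  0.1587]]
sauce [ 0.51243137 -0.0828462   0.113     ] gap centre [ 0.52221257 -0.1391882 ] mean tcp [ 0.52284457 -0.14125695  0.15911159]
(array([ 0.    , -0.0012,  0.0086]), 'shift after turn', array([ 0.    , -0.0012,  0.0086]), 'turn')
```

Emit:
{"name": "carry_out", "arguments": {
  "steps": [
    [-1,0,-0.001,0.003,0,0,0],
    [-1,0,0,0.003,0,0,0],
    [-1,0,0,0.003,0,0,0],
    [-1,0,0,0.002,0,0,0],
    [-1,0,0,0,0,0,0]
  ]
}}

```text
clock: 28.48
tcp_pos: [0.522, -0.14, 0.147]
orientation: [-0.0, 0.996, 0.085, -0.0]
wrist_force: [-0.0, 0.4, -3.5]
finger_gap: 0.0385
```

Emit:
{"name": "carry_out", "arguments": {
  "steps": [
    [-1,0,0,0.002,0,0,0],
    [-1,0,0,0.002,0,0,0],
    [-1,0,0,0.002,0,0,0],
    [-1,0,0,0,0,0,0]
  ]
}}

```text
clock: 28.98
tcp_pos: [0.522, -0.14, 0.1411]
orientation: [-0.0, 0.996, 0.085, -0.0]
wrist_force: [-0.7, 0.8, -4.4]
finger_gap: 0.0382
```

Emit:
{"name": "carry_out", "arguments": {
  "steps": [
    [-1,0,0,0.003,0,0,0],
    [-1,0,0,0.004,0,0,0],
    [-1,0,0,0.004,0,0,0],
    [-1,0,0,0.004,0,0,0],
    [-1,0,0,0.004,0,0,0],
    [-1,0,0,0,0,0,0]
  ]
}}

```text
clock: 29.72
tcp_pos: [0.5219, -0.1399, 0.1219]
orientation: [-0.0, 0.996, 0.085, -0.0]
wrist_force: [0.3, -1.0, -3.3]
finger_gap: 0.0386
```

Emit:
{"name": "carry_out", "arguments": {
  "steps": [
    [-1,0,0,0.004,0,0,0],
    [-1,0,0,0.004,0,0,0],
    [-1,0,0,0.004,0,0,0],
    [-1,0,0,0.004,0,0,0],
    [-1,0,0,0.004,0,0,0],
    [-1,0,0,0.003,0,0,0],
    [-1,0,0,0.002,0,0,0],
    [-1,0,0,0,0,0,0]
  ]
}}

```text
clock: 30.72
tcp_pos: [0.5221, -0.14, 0.0972]
orientation: [-0.0, 0.996, 0.085, -0.0]
wrist_force: [0.7, 0.1, -3.4]
finger_gap: 0.0385
```

Emit:
{"name": "carry_out", "arguments": {
  "steps": [
    [-1,0,0,0.001,0,0,0],
    [-1,0,0,0.001,0,0,0],
    [-1,0,0,0.001,0,0,0],
    [-1,0,0,0.001,0,0,0],
    [-1,0,0,0,0,0,0]
  ]
}}

```text
clock: 31.35
tcp_pos: [0.5221, -0.14, 0.0932]
orientation: [0.0, 0.996, 0.085, -0.0]
wrist_force: [0.6, 0.1, -3.7]
finger_gap: 0.0387
```

Emit:
{"name": "carry_out", "arguments": {
  "steps": [
    [-1,0,0,0.0007,0,0,0],
    [-1,0,0,0.0007,0,0,0],
    [-1,0,0,0,0,0,0]
  ]
}}

```text
clock: 31.72
tcp_pos: [0.5223, -0.1402, 0.0925]
orientation: [0.0, 0.996, 0.085, 0.0]
wrist_force: [-1.5, 0.3, 2.6]
finger_gap: 0.0382
```

It's touching the floor, pressing with about 6 N. I'll release, go straight up, move clear and look.

Emit:
{"name": "carry_out", "arguments": {
  "steps": [
    [0.3,0,0,0,0,0,0],
    [0.3,0,0,0,0,0,0],
    [0.3,0,0,0,0,0,0],
    [0.3,0,0,0,0,0,0],
    [0.3,0,0,-0.01,0,0,0],
    [0.3,0,0,-0.03,0,0,0],
    [0.3,0,0,-0.04,0,0,0],
    [0.3,0,0,-0.05,0,0,0],
    [0.3,0,0,-0.04,0,0,0],
    [0.3,0,-0.05,0,0,0,0],
    [0.3,0,-0.05,0,0,0,0],
    [0.3,-0.03,-0.05,0,0,0,0],
    [0.3,-0.03,-0.05,0,0,0,0],
    [0.3,0,0,0,0,0,0],
    [0.3,0,0,0,0,0,0]
  ]
}}

```text
clock: 33.6
tcp_pos: [0.4299, 0.047, 0.2628]
orientation: [0.0, 0.996, 0.085, 0.001]
wrist_force: [0.1, 0.3, -0.0]
finger_gap: 0.0556
```

```bash
python3 - <<'E'
from h import *
print(go([.5223,-.1399,.15],9.8)[:2])
t=cam('top','t7.png');s=cam('scene','s7.png')
r=lambda im,x,y,w,h,W,H:cv2.resize(im[y:y+h,x:x+w],(W,H),interpolation=cv2.INTER_CUBIC)
o=np.zeros((600,800,3),np.uint8)
o[:260,:560]=r(cv2.imread('pics/t7.png'),195,205,140,65,560,260)
o[260:600,:400]=r(cv2.imread('pics/s7.png'),178,135,100,85,400,340)
o[300:600,400:800]=cv2.resize(cv2.imread('pics/t7.png'),(400,300))
cv2.imwrite('pics/f7.png',o)
E
```

```text
(33.6, array([0.4299, 0.047 , 0.2628]))
```

View pics/f7.png

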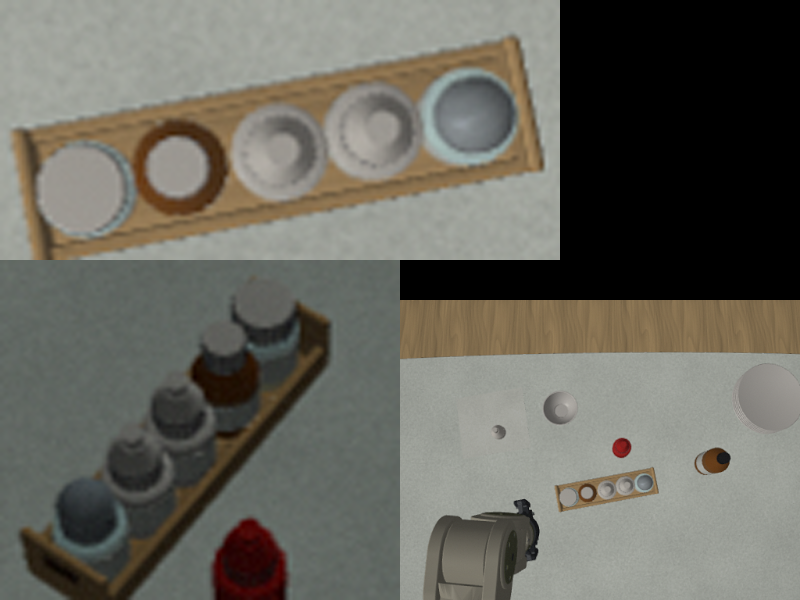

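All five now stand upright in one row. In the crop the new bottle is at (280,148), right next to the twin at (380,126), the bystanders haven't moved, and the arm is clear. Handing in.

```bash
python3 -c "
from workcell import env
env.hand_in()"
```

```text
the job is handed in; nothing more can be done
```

The squeeze bottle is back in the tray, standing upright between the sauce bottle and its twin. I handed the job in at about 34 s of the 72 s allowed.

- **Spreading the row:** I drew the sauce and twin bottles apart on the tray floor by about 11 mm and 10 mm. I then pushed each half against its end wall with closed fingers held low on the bottle bodies. The wrist read 12.8 N on the jar and sauce side and 14.2 N on the twin and shaker side. Each push was held for more than 0.3 s.
- **Setting the bottle down:** I squeezed the bottle between the jaws crosswise first to centre it, gripped it by the collar, and lowered it into the gap. It went down without catching on its neighbours and pressed on the floor with about 6 N before I let go.
- **Last checks:** The final top and scene pictures show all five upright in one row, with the arm clear. The red look-alike, bowl, cap and soy bottle look unmoved.
- **Disagreements:** The camera and arm readings of the gap centre differed by about 1 mm, and the reported arm position drifted by a similar amount. In the wrist view the held bottle also appeared 2 mm off across the row, which I put down to calibration.

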